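# Emergency-stop check at the laser cutter

### The job

Do the stop check on the bench: press the red mushroom button down until it latches, then push one of its ears round clockwise, as the arrows show, so that it springs up again, and then press the blue reset button fully in and let it come back. Only press and push with the fingertips: do not pull the red head upward, leave the green start button alone, do not press the blue one while the red one is down, and do not disturb the things lying about.

Things in the scene. Friction and masses are not known exactly. Their poses are not given: they have to be found in the camera images.
- stop_top (a point): Centre of the top of the red mushroom head, on its upright axis of press and turn; it moves and turns with the head, z up. At rest 104.5 mm above the table. The head is a 50 mm round cap, 16.5 mm tall (underside 88 mm above the table at rest), with two white arrows on top and two ears (next entries) sticking out left and right.
- stop_station: Yellow stop box under the red head, bolted down, 100 x 100 x 62 mm; origin at the centre of its underside, on the head's axis, z up. On its top are a black collar 48 mm wide and 4 mm high, and the head's 26 mm stem.
- stop_ear_left (a point): Middle of the exposed part of one ear of the mushroom head, on its +y side: 38 mm from the head's axis, 8.5 mm below the head's top. Each ear is a level bar 12 mm wide and 12 mm tall (6 mm above and below this point) that reaches radially to 48 mm from the axis; a fingertip beside it can push it round. Axes as stop_top.
- stop_ear_right (a point): The same point of the other ear, on the -y side of the head.
- stop_press (a joint): How far the mushroom head is pressed in, m: 0 = out (rest), 0.012 = end of travel. Pressed beyond about 0.010 it latches, and then stays down by itself at about 0.0083. The spring takes about 4.5 N to the latch and 6 to 7 N at the end of travel, where it meets a solid stop. It goes negative if the head is pulled upward.
- stop_twist (a joint): How far the mushroom head is turned, rad: 0 = rest, grows clockwise seen from above (as the white arrows show), end stop at 0.85. It cannot turn the other way. A light spring (0.01 to 0.05 N m) turns it back when let go. While latched down, turning it past about 0.45 frees the latch: the head springs up and turns back to 0 once let go.
- reset_top (a point): Centre of the top face of the blue reset button, 67 mm above the table, 32 mm diameter, in a black ring 48 mm wide whose top is 10 mm below the button's top, on a grey box 72 x 72 x 45 mm bolted to the table. z points up.
- reset (a joint): How far the blue reset button is pressed, m: 0 = out, 0.006 = fully down, which takes 5 N. It springs back when let go.
- start_top (a point): Centre of the top face of the green start button, same sizes as the blue one.
- start (a joint): How far the green start button is pressed, m (same make as the blue one, on a like grey box on the other side of the red stop): 0 = out, 0.006 = fully down. To be left alone.
- glue: A loose bystander: white glue bottle with an orange cap, 56 mm diameter, 110 mm tall, standing; origin at the centre of its underside.
- mug: A loose bystander: blue mug, 72 mm wide, 85 mm tall; origin at the centre of its underside.
- coaster: A loose bystander: round plywood coaster, 84 mm diameter, 6 mm thick, lying flat; origin at the centre of its underside.
- cork: A loose bystander: round cork mat, 90 mm diameter, 8 mm thick, lying flat; origin at the centre of its underside.
- tag: A loose bystander: blue plastic tag blank, 80 x 45 x 6 mm, lying flat; origin at the centre of its underside.
- tape: A loose bystander: yellow tape ring, 96 mm diameter, 25 mm tall, lying flat; origin at the centre of its underside.
- driver: A loose bystander: orange-handled screwdriver, 200 mm long, lying along its own x; origin under its middle.
Things that resemble listed ones, but are neither listed nor needed, are in the scene too. Of the things shaped like the stop_station, the yellow one is meant.

How it is judged:
By the outcome, as a careful person would: the job done as asked, in the order asked, and still so for the second after the job is handed in, with the robot touching nothing.
It also fails if it takes over 48 s, if anything falls off the work surface, if the arm or the gripper's body presses on something with over 40 N, if the wrist force passes 120 N, or if a joint passes its speed limit or range.

### The arm

A 6-joint arm with a two-finger parallel gripper is mounted at the origin on the work surface. World frame = base frame: x ahead of the robot, y to its left, z up, the work surface at z = 0. Lengths are in m, angles in rad, forces in N, time in s.
With the tool pointing down it reaches from about 0.4 to 0.825 m from the base axis. Payload 7 kg.
Tool frame: the origin (TCP) lies on the centre line of the jaws, within the pads' length; the fingertips stand arm.tip_reach ahead of it and the grasp point (between the pads) lies 5 mm behind it (arm.tip_reach is the distance from the TCP to the fingertips, in m); z points along the fingers, y is the line along which they close (so a half turn about z gives the same grasp; the last joint's range is limited). The gripper opens to 88 mm and grips with 3 to 60 N. Pads are 19 mm wide; open, the fingers measure 130 mm over their backs; the gripper's body (78 mm by 193 mm) begins 47 mm behind the grasp point.
Start: joints at [1.617, 0.359, 0.012, 0, -1.224, -0.288], TCP at [0.162, 0.655, 0.241] pointing down, gripper open.
Joint ranges: [-3.07, 3.07], [-1.43, 2.12], [-1.02, 1.25], [-3.03, 1.67], [-3.05, -0], [-3.03, 3.03]. Speed limits (rad/s): [2.39, 2.39, 3.01, 3.14, 3.14, 3.14].

### API

Orientations are given as [roll, pitch, yaw] about the fixed x, y, z axes, in that order (R = Rz(yaw) Ry(pitch) Rx(roll)).
In Python, from station import status, optics, order, arm gives the robot as it stands. The module is installed in compiled form; this text tells all that it offers.
- The arm moves only by the shell command python3 -m jog 'ROWS' [FORCE]. ROWS is JSON, a list of rows, each a list of 3 entries, a list of its own where there are three numbers: the gripper command: -1 is shut, 1 is fully open, values between are in proportion, then the shift along the tool's x, y, z in mm, then the turn about the tool's z in rad. A call has 1 to 20 rows; each row is the pose to reach, as a shift and turn from the pose commanded when the call began, along the tool's axes at that moment; what a row does not reach only later rows make up. A row lasts 1/8 s, in which the tool goes at most 62.5 mm and 10.7 degrees, less where a joint would pass 70% of its speed; a pose out of reach is approached as far as the arm can. A call with a gripper value outside its range is refused whole. The fingers move at their own pace and stop on an object; FORCE is the grip in N (left out, the last holds). Time passes only in rows, so rows that repeat a pose let the fingers close. It gives the time, the measured TCP pose, the force, the opening and the grip force at its end, in the units of the state.
- status.get_state(): the state, without advancing time (a new reading comes with each control period).
- optics.grab_frame(name): name is "scene" or "top" or "wrist"; returns a dict with "color" (384x512x3 uint8, red, green, blue), "mtx" (3x3 intrinsics, pixels), "cam_to_world" (4x4, takes a point from camera to world coordinates). Camera axes: x right, y down, z forward; pixel columns grow to the right and rows downward; lengths in m; the calibration is good to about 2 mm. The wrist camera is an equidistant fisheye: a pixel r from the principal point sees the ray r / f radians off the axis. A picture is of the moment at which its call begins. There is no depth.
- order.job_done(): hands the job in; it is judged then, once.
The state is a dict: "t": time; "q": joint angles; "qd": joint speeds; "joint_efforts": joint torques, N m; "eef_pos": TCP position; "ee_rot": TCP orientation; "force": force on the tool from outside, world axes, zero at the start; "moment": the same for the moment, N m; "width": finger opening in m; "gripper_force": force on a finger pad.
Only numpy, scipy, OpenCV 4.12 (cv2) and the standard library are available. Lean on these libraries where they do the work, as an engineer would, in place of code of your own. Each camera call takes 0.05 s, during which the arm holds its last target. There are 200 camera calls.

## Working session

There is one attempt and no reset: what is moved stays moved. The work goes in short steps, Python scripts to look and compute and a shell command to move; the robot and the scene stay as the last step left them, time stands still between calls to the robot, and variables do not carry over. Pictures are saved under pics/ and viewed, at most 10 in all, crops included, and the job is handed in when it is done.

```bash
mkdir -p pics
python3 - <<'E'
from station import status, optics, arm
import cv2, numpy as np
s=status.get_state(); print(s, arm.tip_reach)
a=[]
for n in("scene","top"):
    f=optics.grab_frame(n); np.savez(n+".npz",**f); print(n,f["mtx"].tolist(),np.round(f["cam_to_world"],3).tolist())
    cv2.imwrite(f"pics/{n}.png",cv2.resize(f["color"][:,:,::-1],(800,600),interpolation=cv2.INTER_CUBIC))
E
```

```text
{'t': 0.0, 'q': array([ 1.61708311e+00,  3.59378572e-01,  1.10679643e-02, -3.54718344e-04,
       -1.22409035e+00, -2.88076210e-01]), 'qd': array([-9.02416500e-05,  2.46237348e-04,  1.18917625e-03, -7.43816130e-04,
       -1.31118091e-04,  8.31984669e-04]), 'joint_efforts': array([ 8.90422180e-04, -5.82717454e+01,  2.93053311e+01,  6.99704066e+00,
        7.08638050e-03, -1.61672356e-04]), 'eef_pos': array([0.16154879, 0.65490835, 0.23963118]), 'ee_rot': array([ 3.13995940e+00, -1.36215871e-04, -2.41910117e-01]), 'force': array([ 0.46429849, -0.46102373,  0.2330844 ]), 'moment': array([ 0.00648782,  0.03965237, -0.01987486]), 'gripper_force': 0.0, 'width': 0.08767480895976097} 0.014
scene [[461.6672697068774, 0.0, 259.6529210285564], [0.0, 461.6672697068774, 194.7866729175572], [0.0, 0.0, 1.0]] [[0.746, 0.382, -0.545, 1.233], [0.666, -0.439, 0.603, -0.771], [-0.009, -0.813, -0.582, 0.84], [0.0, 0.0, 0.0, 1.0]]
top [[491.97908914050964, 0.0, 258.2705172311608], [0.0, 491.97908914050964, 196.9063419641965], [0.0, 0.0, 1.0]] [[0.009, -0.997, 0.075, 0.409], [-1.0, -0.01, -0.009, 0.017], [0.01, -0.075, -0.997, 1.702], [0.0, 0.0, 0.0, 1.0]]
```

View pics/scene.png

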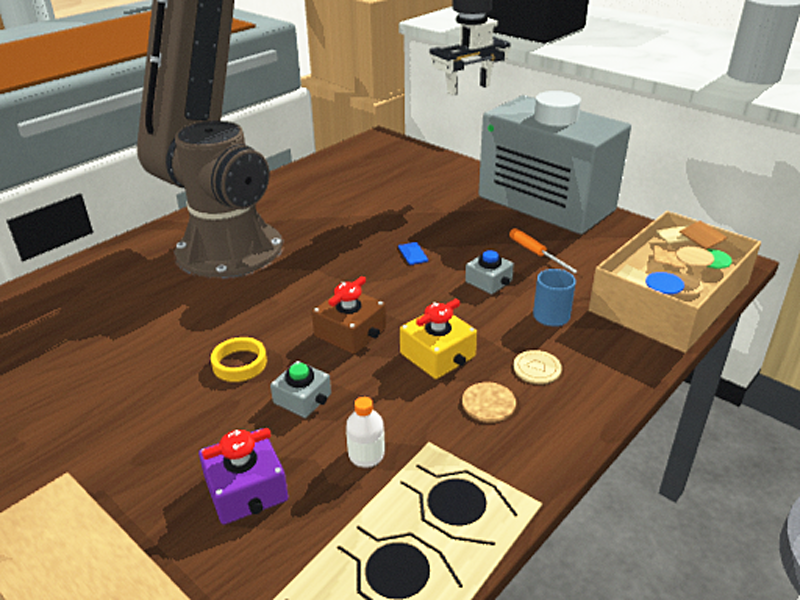

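View pics/top.png

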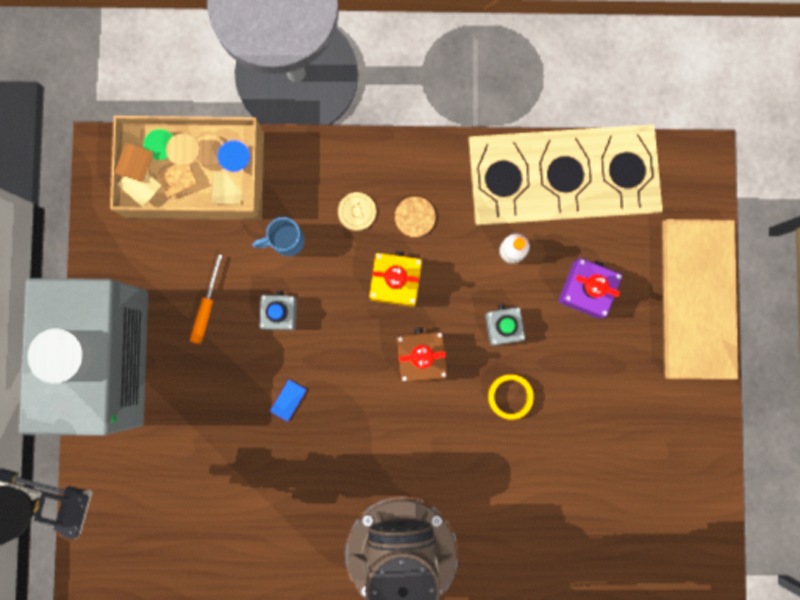

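The three lookalikes are at top-view pixels (400% scale, 800x600): yellow (396,277), brown (421,355) and purple (596,287). The yellow one fits the text. The blue reset is at (277,312); the blue tag (289,400) and the blue mug are not buttons. I'll confirm with a crop and measure from both views.

```bash
cat > h.py <<'E'
import numpy as np, cv2
def load(n): return dict(np.load(n+".npz"))
def ray(f,uv):
    M=f["cam_to_world"]; d=M[:3,:3]@np.linalg.solve(f["mtx"],[uv[0],uv[1],1.]); return M[:3,3],d/np.linalg.norm(d)
def plane(f,uv,z):
    o,d=ray(f,uv); return o+d*(z-o[2])/d[2]
def tri(a,ua,b,ub):
    o,d=ray(a,ua);p,e=ray(b,ub); s=np.linalg.lstsq(np.c_[d,-e],p-o,rcond=None)[0]
    A=o+d*s[0];B=p+e*s[1]; return (A+B)/2,np.linalg.norm(A-B)
def mask(f,col,c,r):
    h=cv2.cvtColor(f["color"],cv2.COLOR_RGB2HSV); H,S,V=[h[...,i].astype(int) for i in range(3)]
    m={"red":((H<6)|(H>174))&(S>170)&(V>110),"blue":(H>105)&(H<120)&(S>170)&(V>90),"yellow":(H>22)&(H<32)&(S>150),"green":(H>50)&(H<75)&(S>150)}[col]
    y,x=np.mgrid[:384,:512]; m=m&(abs(x-c[0])<r)&(abs(y-c[1])<r); return m.astype(np.uint8)
E
python3 - <<'E'
from h import *
S,T=load("scene"),load("top"); k=.64
P={"red":((438*k,313*k),(396*k,277*k),24),"blue":((490*k,258*k),(277*k,312*k),14),"green":((300*k,372*k),(508*k,326*k),14)}
for c,(a,b,r) in P.items():
    o=[]
    for f,u in((S,a),(T,b)):
        cs,_=cv2.findContours(mask(f,c,u,r),cv2.RETR_EXTERNAL,cv2.CHAIN_APPROX_NONE)
        q=max(cs,key=cv2.contourArea); m=cv2.moments(q); uv=(m["m10"]/m["m00"],m["m01"]/m["m00"]); o.append(uv)
        rr=cv2.minAreaRect(q); print(c,np.round(uv,1),m["m00"],np.round(rr[0],1),np.round(rr[1],1),rr[2])
    print(" tri",tri(S,o[0],T,o[1]),"plane",plane(T,o[1],.1 if c=="red" else .064),plane(S,o[0],.1 if c=="red" else .064))
    if c=="red":
        m=mask(T,c,b,r); p=np.array(np.nonzero(m)[::-1]).T; W=np.array([plane(T,q,.1)[:2] for q in p]); W-=W.mean(0)
        w,v=np.linalg.eigh(W.T@W); print(" ear axis deg",np.degrees(np.arctan2(v[1,1],v[0,1])))
y=mask(T,"yellow",P["red"][1],24); y=cv2.findContours(y,0,1)[0]; q=max(y,key=cv2.contourArea); r=cv2.minAreaRect(q)
C=[plane(T,p,.062)[:2] for p in cv2.boxPoints(r)]; print(np.round(C,3),np.mean(C,0),r[2])
def crop(f,u,h):x,y=map(int,u);return cv2.resize(f["color"][y-h:y+h,x-h:x+h,::-1],(390,390),interpolation=cv2.INTER_CUBIC)
cv2.imwrite("pics/crop.png",np.hstack([crop(S,P["red"][0],36),crop(T,P["red"][1],30)]))
E
```

```text
red [280.8 199.7] 210.0 [280.4 199.7] [13.  29.3] 77.90524291992188
red [253.1 177.8] 111.5 [252.5 177.1] [12.6 27.4] 77.00537872314453
 tri (array([0.59314742, 0.02072034, 0.09489614]), np.float64(0.0036825092528295555)) plane [0.59119351 0.01947361 0.1       ] [0.59874062 0.01669325 0.1       ]
 ear axis deg 81.24249179871997
blue [313.4 163.7] 52.0 [313.5 163.5] [7. 9.] 90.0
blue [175.9 198.9] 63.5 [175.5 198.5] [9. 9.] 0.0
 tri (array([0.52140156, 0.27579149, 0.06210971]), np.float64(0.0019202380944765712)) plane [0.52201088 0.27612143 0.064     ] [0.52253565 0.27244749 0.064     ]
green [191.  237.5] 91.5 [191. 237.] [12. 10.] 0.0
green [324.5 207.9] 66.0 [324.5 207.5] [9. 9.] 90.0
 tri (array([ 0.49663027, -0.22034313,  0.06130125]), np.float64(0.0008118642570696545)) plane [ 0.49674579 -0.21964123  0.064     ] [ 0.4988913  -0.22253708  0.064     ]
[[ 0.552  0.077]
 [ 0.599  0.07 ]
 [ 0.584 -0.027]
 [ 0.536 -0.02 ]] [0.56784098 0.0247601 ] 9.462322235107422
```

View pics/crop.png

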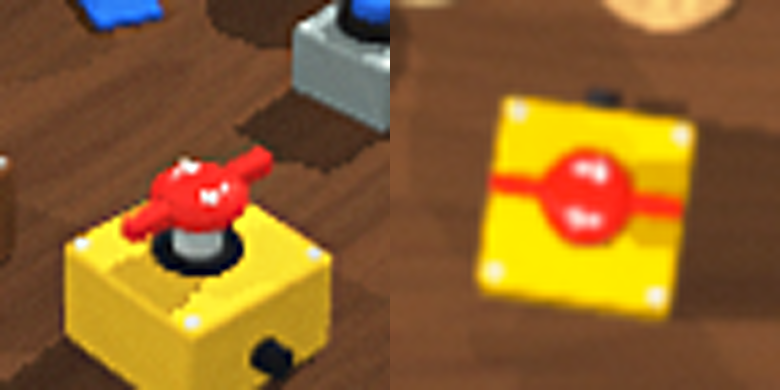

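The crop confirms the target: a yellow box, with the red head at about scene (281,199) and top (253,178) in raw pixels, and the ears along yaw ~81°. The measured heights fit (95 mm for the cap blob, 62 mm for the blue one). Next I move to a hover above the head, passing clear of the grey machine.

```bash
python3 -m jog '[[-1,[20,45,-30],0],[-1,[60,133,-50],0],[-1,[117,265,-50],0],[-1,[117,265,-50],0],[-1,[117,265,-50],0],[-1,[117,265,-50],0],[-1,[570,514,-30],1.482],[-1,[570,514,-30],1.482],[-1,[570,514,-30],1.482],[-1,[570,514,-30],1.482],[-1,[570,514,-30],1.482],[-1,[570,514,-30],1.482],[-1,[570,514,-30],1.482],[-1,[570,514,-30],1.482],[-1,[570,514,-30],1.482],[-1,[570,514,-30],1.482],[-1,[570,514,-30],1.482],[-1,[570,514,-30],1.482]]'
python3 - <<'E'
from station import status, optics
import cv2, numpy as np
s=status.get_state(); print(s["eef_pos"],s["ee_rot"],s["force"],s["width"])
f=optics.grab_frame("wrist"); np.savez("wrist.npz",**f); print(f["mtx"].tolist(),np.round(f["cam_to_world"],3).tolist())
cv2.imwrite("pics/wrist.png",cv2.resize(f["color"][:,:,::-1],(800,600)))
E
```

```text
t: 2.35
eef_pos: [0.5914, 0.0209, 0.2711]
ee_rot: [-3.141, 0.0, -1.722]
force: [0.0, -0.6, 0.7]
width: 0.0003
gripper_force: 0.0
[0.59144327 0.0209311  0.2710998 ] [-3.14092696e+00  4.94952345e-04 -1.72175566e+00] [ 0.03281311 -0.64260723  0.70736609] 0.0002627757955421579
[[297.3186396354542, 0.0, 254.91655071196595], [0.0, 297.3186396354542, 187.79584748650686], [0.0, 0.0, 1.0]] [[-0.989, 0.145, 0.04, 0.582], [0.15, 0.957, 0.247, -0.045], [-0.002, 0.25, -0.968, 0.414], [0.0, 0.0, 0.0, 1.0]]
```

View pics/wrist.png

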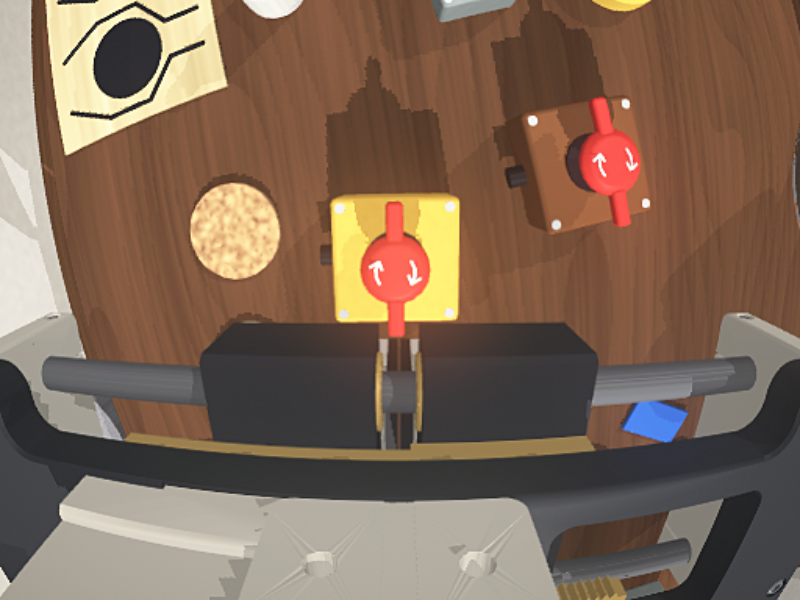

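The wrist view shows the yellow station below, with the cap at 800-scale pixel (395,269) and its ears vertical in the picture. I'll refine the cap position from this view.

```bash
cat >> h.py <<'E'
def wplane(f,uv,z):
    K=f["mtx"];a=(uv[0]-K[0,2])/K[0,0];b=(uv[1]-K[1,2])/K[1,1];t=np.hypot(a,b)
    d=f["cam_to_world"][:3,:3]@np.array([np.sin(t)*a/t,np.sin(t)*b/t,np.cos(t)]);o=f["cam_to_world"][:3,3]
    return o+d*(z-o[2])/d[2]
def wray(f,uv):
    p=wplane(f,uv,0.);o=f["cam_to_world"][:3,3];d=p-o;return o,d/np.linalg.norm(d)
E
python3 - <<'E'
from h import *
W,T,S=load("wrist"),load("top"),load("scene")
def cap(m,k):
    m=cv2.morphologyEx(m,cv2.MORPH_CLOSE,np.ones((5,5),np.uint8)); m=cv2.morphologyEx(m,cv2.MORPH_OPEN,cv2.getStructuringElement(2,(k,k)))
    c=max(cv2.findContours(m,0,1)[0],key=cv2.contourArea); return cv2.minEnclosingCircle(c)
m=mask(W,"red",(253,172),48); cw=cap(m,17); print(cw,wplane(W,cw[0],.100)); r=cw[1]
print("dia",np.linalg.norm(wplane(W,(cw[0][0]-r,cw[0][1]),.096)-wplane(W,(cw[0][0]+r,cw[0][1]),.096)))
ct=cap(mask(T,"red",(253.1,177.8),24),9); print(ct,plane(T,ct[0],.1))
o,d=wray(W,cw[0])
for n,f,u in(("top",T,ct[0]),("scene",S,(280.4,199.7))):
    p,e=ray(f,u);s=np.linalg.lstsq(np.c_[d,-e],p-o,rcond=None)[0];print(n,(o+d*s[0]+p+e*s[1])/2,np.linalg.norm(o+d*s[0]-p-e*s[1]))
y,x=np.nonzero(m);X=np.array([wplane(W,q,.096)[:2] for q in zip(x,y)]);print(X.mean(0));X-=X.mean(0);w,v=np.linalg.eigh(X.T@X);print(np.degrees(np.arctan2(v[1,1],v[0,1])))
E
```

```text
Traceback (most recent call last):
ValueError: max() iterable argument is empty
```

```bash
sed -i 's/(H<6)|(H>174))&(S>170)&(V>110)/(H<7)|(H>172))\&(S>150)\&(V>110)/' h.py
python3 - <<'E'
from h import *
W,T,S=load("wrist"),load("top"),load("scene")
print(cv2.cvtColor(W["color"],41)[165:182:8,240:266:6].tolist())
def cap(m,k):
    m=cv2.morphologyEx(m,cv2.MORPH_CLOSE,np.ones((5,5),np.uint8)); m=cv2.morphologyEx(m,cv2.MORPH_OPEN,cv2.getStructuringElement(2,(k,k)))
    c=max(cv2.findContours(m,0,1)[0],key=cv2.contourArea); return cv2.minEnclosingCircle(c)
m=mask(W,"red",(253,172),48); print(m.sum()); cw=cap(m,13); print(cw,wplane(W,cw[0],.100)); r=cw[1]
print("dia",np.linalg.norm(wplane(W,(cw[0][0]-r,cw[0][1]),.096)-wplane(W,(cw[0][0]+r,cw[0][1]),.096)))
ct=cap(mask(T,"red",(253.1,177.8),24),7); print(ct,plane(T,ct[0],.1))
o,d=wray(W,cw[0])
for n,f,u in(("top",T,ct[0]),("scene",S,(280.4,199.7))):
    p,e=ray(f,u);s=np.linalg.lstsq(np.c_[d,-e],p-o,rcond=None)[0];print(n,(o+d*s[0]+p+e*s[1])/2,np.linalg.norm(o+d*s[0]-p-e*s[1]))
y,x=np.nonzero(m);X=np.array([wplane(W,q,.096)[:2] for q in zip(x,y)]);print(X.mean(0));X-=X.mean(0);w,v=np.linalg.eigh(X.T@X);print(np.degrees(np.arctan2(v[1,1],v[0,1])))
E
```

```text
[[[3, 170, 255], [3, 168, 254], [3, 166, 254], [3, 166, 254], [3, 173, 254]], [[0, 0, 255], [3, 177, 254], [3, 167, 254], [3, 167, 254], [13, 14, 253]], [[3, 191, 252], [3, 167, 254], [3, 164, 254], [3, 163, 255], [0, 0, 255]]]
1813
((252.5, 171.5), 24.50520133972168) [0.5947083 0.0165554 0.1      ]
dia 0.05358826204474711
((252.5, 177.0), 6.800835609436035) [0.59376701 0.02159689 0.1       ]
top [0.59612898 0.0215044  0.07577728] 0.0009316318724003757
scene [0.59542613 0.01766971 0.09776402] 0.0018140968228256345
[0.59482739 0.01734321]
81.53876964496146
```

Head at about (0.5945, 0.0175), top height consistent (98 mm cap middle), ears at yaw 81.5°. Now I press gradually.

```bash
python3 -m jog '[[-1,[3,-3.5,60],0],[-1,[3,-3.5,120],0],[-1,[3,-3.5,145],0],[-1,[3,-3.5,150],0],[-1,[3,-3.5,154],0],[-1,[3,-3.5,158],0],[-1,[3,-3.5,160],0],[-1,[3,-3.5,160],0]]'
```

```text
t: 3.4
eef_pos: [0.5958, 0.0168, 0.1115]
ee_rot: [-3.14, 0.001, -1.724]
force: [0.3, 3.0, 5.5]
width: 0.0006
gripper_force: 2.0
```

```bash
python3 -m jog '[[-1,[0,0,2],0],[-1,[0,0,4],0],[-1,[0,0,5],0],[-1,[0,0,6],0],[-1,[0,0,6],0],[-1,[0,0,6],0]]'
```

```text
t: 4.15
eef_pos: [0.5959, 0.0167, 0.1062]
ee_rot: [-3.139, 0.001, -1.723]
force: [-3.1, 3.7, 15.1]
width: 0.0005
gripper_force: 7.3
```

The stop is met at 15 N and 12 mm of travel. I lift off, move behind the left ear and look.

```bash
python3 -m jog '[[-1,[0,0,-15],0],[-1,[0,0,-40],0],[-1,[-42.5,41.5,-40],0],[-1,[-42.5,41.5,-40],0],[-1,[-42.5,41.5,-10],0],[-1,[-42.5,41.5,13],0],[-1,[-42.5,41.5,13],0],[-1,[-42.5,41.5,13],0]]'
python3 - <<'E'
from station import status, optics
import cv2, numpy as np
print(status.get_state()["force"])
o=[]
for n,(x,y,h) in dict(scene=(285,195,45),wrist=(256,192,128)).items():
    f=optics.grab_frame(n); np.savez(n+"2.npz",**f)
    o.append(cv2.resize(f["color"][y-h:y+h,x-h:x+h,::-1],(400,400),interpolation=cv2.INTER_CUBIC))
cv2.imwrite("pics/ear.png",np.hstack(o))
E
```

```text
t: 5.15
eef_pos: [0.5609, 0.0644, 0.0922]
ee_rot: [-3.141, -0.0, -1.724]
force: [0.3, -0.4, -0.5]
width: 0.0004
gripper_force: 0.0
[ 0.25697638 -0.36928125 -0.54086385]
```

View pics/ear.png

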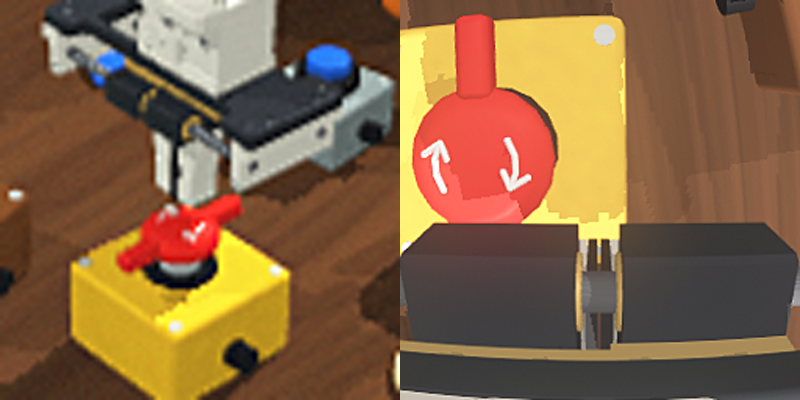

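The scene view shows the head sitting low on its collar, so it is latched, with the fingers behind the left ear. I push towards +e (tool -y).

```bash
python3 -m jog '[[-1,[0,-6,0],0],[-1,[0,-12,0],0],[-1,[0,-18,0],0],[-1,[0,-24,0],0],[-1,[0,-29,0],0],[-1,[0,-33,0],0],[-1,[0,-36,0],0],[-1,[0,-36,0],0]]'
python3 - <<'E'
from station import status, optics
import cv2, numpy as np
print(status.get_state()["force"])
o=[]
for n,(x,y,h) in dict(scene=(285,195,45),wrist=(256,192,128)).items():
    f=optics.grab_frame(n); np.savez(n+"3.npz",**f)
    o.append(cv2.resize(f["color"][y-h:y+h,x-h:x+h,::-1],(400,400),interpolation=cv2.INTER_CUBIC))
cv2.imwrite("pics/ear2.png",np.hstack(o))
E
```

```text
t: 6.25
eef_pos: [0.5961, 0.059, 0.0915]
ee_rot: [3.142, -0.0, -1.724]
force: [-1.5, 0.2, 0.8]
width: 0.0008
gripper_force: 0.7
[-1.54300462  0.23899779  0.80384976]
```

View pics/ear2.png

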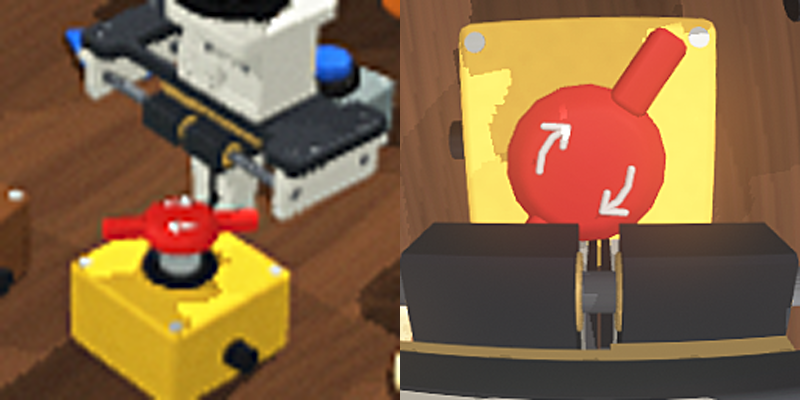

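The ear has turned about 0.6 rad and the head has sprung up, since the stem is visible again. I retreat, lift and move over the blue button.

```bash
python3 -m jog '[[-1,[0,8,0],0],[-1,[0,18,0],0],[-1,[0,28,0],0],[-1,[0,42,0],0],[-1,[0,42,0],0],[-1,[0,42,-50],0],[-1,[0,42,-110],0],[-1,[-203,105,-110],0],[-1,[-203,105,-110],0],[-1,[-203,105,-110],0],[-1,[-203,105,-110],0],[-1,[-203,105,-110],0],[-1,[-203,105,-110],0]]'
python3 - <<'E'
from station import status, optics
import cv2, numpy as np
from h import *
S=optics.grab_frame("scene");W=optics.grab_frame("wrist");T=optics.grab_frame("top");np.savez("wrist4.npz",**W)
a=S["color"][150:240,240:330,::-1]; 
cv2.imwrite("pics/rst.png",np.hstack([cv2.resize(a,(380,380),interpolation=2),cv2.resize(W["color"][60:250,166:356,::-1],(380,380))]))
m=mask(W,"blue",(256,170),60);c=max(cv2.findContours(m,0,1)[0],key=cv2.contourArea);print(cv2.contourArea(c));(uv,r)=cv2.minEnclosingCircle(c);print(uv,r,wplane(W,uv,.067),np.linalg.norm(wplane(W,(uv[0]-r,uv[1]),.067)-wplane(W,(uv[0]+r,uv[1]),.067)))
o,d=wray(W,uv);p,e=ray(S,(313.4,163.7));s=np.linalg.lstsq(np.c_[d,-e],p-o,rcond=None)[0];print(o+d*s[0],p+e*s[1])
E
```

```text
t: 7.98
eef_pos: [0.5232, 0.2751, 0.2014]
ee_rot: [3.141, -0.0, -1.724]
force: [-0.1, 0.0, 0.5]
width: -0.0
gripper_force: 0.0Traceback (most recent call last):
  File "<stdin>", line 7, in <module>
ValueError: max() iterable argument is empty
```

View pics/rst.png

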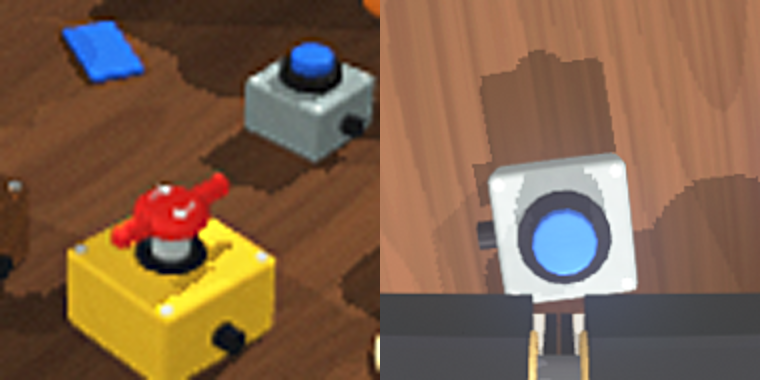

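The red head is up with its ears back at rest. The blue button is below, at wrist raw pixel ~(258,180).

Run:
```python
from h import *
W,S=load("wrist4"),load("scene")
h=cv2.cvtColor(W["color"],41).astype(int);m=((h[...,0]>98)&(h[...,0]<122)&(h[...,1]>110)&(h[...,2]>120)).astype(np.uint8);m[:140]=0;m[215:]=0;m[:,:220]=0;m[:,300:]=0
c=max(cv2.findContours(m,0,1)[0],key=cv2.contourArea);uv,r=cv2.minEnclosingCircle(c);print(cv2.contourArea(c),uv,r,wplane(W,uv,.067),np.linalg.norm(wplane(W,(uv[0]-r,uv[1]),.067)-wplane(W,(uv[0]+r,uv[1]),.067)))
o,d=wray(W,uv);p,e=ray(S,(313.4,163.7));s=np.linalg.lstsq(np.c_[d,-e],p-o,rcond=None)[0];print(o+d*s[0],p+e*s[1])
```

```text
825.5 (257.6620178222656, 180.594970703125) 16.808879852294922 [0.52139629 0.27266825 0.067     ] 0.03225471148442228
[0.52150173 0.27354676 0.06318934] [0.52168947 0.2737057  0.06323118]
```

Button at (0.5215, 0.273), measured diameter 32 mm. I press it and release.

```bash
python3 -m jog '[[-1,[2.5,1.5,55],0],[-1,[2.5,1.5,105],0],[-1,[2.5,1.5,116],0],[-1,[2.5,1.5,120],0],[-1,[2.5,1.5,123],0],[-1,[2.5,1.5,126],0],[-1,[2.5,1.5,128],0],[-1,[2.5,1.5,128],0],[-1,[2.5,1.5,128],0]]'
```

```text
t: 9.25
eef_pos: [0.5225, 0.2742, 0.0753]
ee_rot: [-3.139, 0.002, -1.723]
force: [1.0, -1.8, 8.6]
width: 0.0009
gripper_force: 4.4
```

```bash
python3 -m jog '[[-1,[0,0,1],0],[-1,[0,0,2],0],[-1,[0,0,2],0],[-1,[0,0,2],0]]'; python3 -m jog '[[-1,[0,0,-5],0],[-1,[0,0,-15],0],[-1,[0,0,-60],0],[-1,[0,0,-110],0],[-1,[0,0,-150],0],[-1,[0,0,-150],0],[-1,[0,0,-150],0],[-1,[0,0,-150],0]]'
python3 - <<'E'
from station import optics
import cv2, numpy as np
S=optics.grab_frame("scene");T=optics.grab_frame("top")
cv2.imwrite("pics/end.png",np.hstack([cv2.resize(f["color"][:,:,::-1],(400,300),interpolation=3) for f in(S,T)]))
E
```

```text
t: 9.75
eef_pos: [0.5226, 0.2742, 0.0749]
ee_rot: [-3.138, 0.002, -1.723]
force: [-4.5, -4.4, 23.2]
width: 0.0004
gripper_force: 11.6
t: 10.75
eef_pos: [0.5207, 0.2731, 0.2203]
ee_rot: [3.14, -0.002, -1.724]
force: [-0.1, 0.5, 0.1]
width: 0.0003
gripper_force: 0.0
```

View pics/end.png

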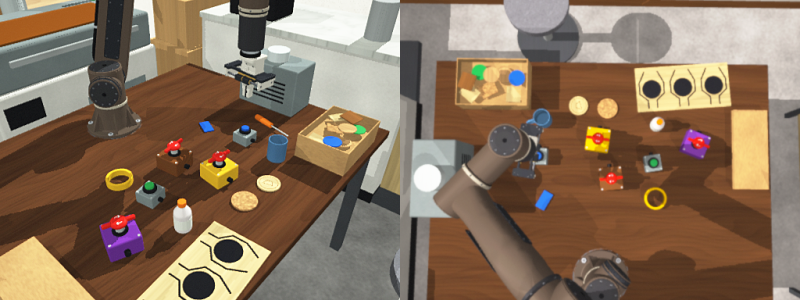

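The blue button met its solid stop and came back, the red head is up, and the bystanders are where they were. I hand the job in.

```bash
python3 -c "
from station import order; print(order.job_done())"
```

```text
the job is handed in; nothing more can be done
None
```

The stop check is done and handed in after about 11 s: I pressed the red head until it latched, turned its ear clockwise so it sprang up, then pressed the blue reset fully in and let it come back; the green button was left alone and nothing lying about was seen to move.

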